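# Load the sample plate and set the purge valve two turns open

### The job

Take the plate with the round glass window out of its rack (not the blank plate beside it), slide it edgewise down into the slot of the purge cell until its collar sits flat on the cell, and let go of it. Then set the purge: turn the handwheel next to the cell clockwise until it is shut against its stop, open it again by exactly two full turns, and finish with the gripper still holding the wheel's upright handle, ready to shut it. Leave the blank plate in the rack and the other things on the bench where they are.

Things in the scene. Friction and masses are not known exactly. Their poses are not given: they have to be found in the camera images.
- sample_plate: Upright aluminium plate 44 wide (y), 50 high, 5 thick (x), with a round glass window 22 across in a black ring; above it a collar 56 x 14 (underside at z 50, top at 56), then a black grip 24 wide (y), 12 thick (x), z 56 to 94. About 80 g. Origin: middle of its bottom edge, z up. Starts standing in one of the rack's slots; either face may look forward in the cell.
- sample_grip (a point): Point in the middle of the sample plate's black grip, 78 mm above its bottom edge (22 above the collar's top), axes as the plate.
- blank_plate: The blank plate: same size and grip as the sample plate, but plain metal without a window; origin and axes alike. It stands in the rack's other slot and stays there.
- plate_rack: Fixed grey block 44 (x) x 150 (y) x 30 high, origin in the middle of its underside. Two upright slots, 20 deep, 6.5 x 46, at y = +36 and -36 mm, long side along y; the plates stand in them on the slot floors, 10 mm above the bench.
- cell_slot (a point): Middle of the slot's mouth in the flat top of the purge cell, a fixed aluminium block 50 (x) x 70 (y), top 86 above the bench, black window flange on two sides. z up; slot 48 long (y), 8 wide (x), 54 deep, with a 2 mm bevel. A seated plate hangs by its collar, bottom edge 50 below this point. The valve is on the same base plate, 118 from the slot towards -y.
- valve_axis (a point): Fixed point on the upright axis of the valve's handwheel, at the handle's mid-height, 134 above the bench; axes as cell_slot. Below it the aluminium wheel, rim 94 across, rim top 107 above the bench; on the axis its hub and the threaded steel stem (10 across), at most 122 high.
- handle_mid (a point): Middle of the wheel's upright black handle, 15 across, from 110 to 149 mm above the bench, 42 mm from the wheel's axis. It goes round with the wheel.
- valve_handle: The handle itself: a sleeve that spins freely on its pin, so it can be held while the wheel turns without turning the hand. Origin on its lower end.
- valve_wheel (a joint): Angle of the handwheel in rad: 0 = shut, on a hard stop; grows anticlockwise seen from above as the valve opens (6.283 a turn), up to 22. It starts between 4.2 and 8.6. It stays where it is left; turning takes about 3 N at the handle. The stem climbs out of the hub 3 mm a turn.
- tissue_box: White packet of lens tissue, 50 x 72 x 28, lying on the bench; bystander, origin under its middle.
- optic_box: Flat clear optics box, 63 x 64 x 18; bystander, origin under its middle.
- bin_small: Green open hopper bin, 111 x 78 x 57; bystander, origin under its middle.
Mind the look-alikes: they are no part of the job. What is shaped like the sample_plate but brown or purple is not meant.

How it is judged:
By the outcome, as a careful person would: the job done as asked, in the order asked, and still so for the second after the job is handed in, while the arm keeps its last pose, push and grip.
It also fails if it takes over 72 s, if anything falls off the work surface, if the arm or the gripper's body presses on something with over 40 N, if the wrist force passes 120 N, or if a joint passes its speed limit or range.

### The arm

A 6-joint arm with a two-finger parallel gripper is mounted at the origin on a cart in front of the work surface, level with it; the furniture and walls round the work are solid. World frame = base frame: x ahead of the robot, y to its left, z up, the work surface at z = 0. Lengths are in mm, angles in rad, forces in N, time in s.
With the tool pointing down it reaches from about 300 to 775 mm from the base axis. Payload 14.6 kg.
Tool frame: the origin (TCP) lies on the centre line of the jaws, within the pads' length; the fingertips stand 19 mm ahead of it and the grasp point (between the pads) is the TCP (bot.tip_reach is the distance from the TCP to the fingertips, in mm); z points along the fingers, y is the line along which they close (so a half turn about z gives the same grasp; the last joint's range is limited). The gripper opens to 85 mm and grips with 20 to 120 N. Pads are 22 mm wide; open, the fingers measure 114 mm over their backs; the gripper's body (76 mm by 85 mm) begins 54 mm behind the grasp point. The pads swing forward as they close: fully open they stand 13 mm farther back than shut.
Start: joints at [1.041, 0.3, 1.521, -0, 1.321, -0.067], TCP at [245.546, 492.135, 250.281] pointing down, gripper open.
Joint ranges: [-3.03, 3.03], [-0.79, 2.21], [0.23, 2.52], [-1.04, 4.18], [0, 3.07], [-2.55, 2.55]. Speed limits (rad/s): [2.22, 2.22, 2.57, 3.14, 3.14, 3.14].

### API

Orientations are given as a unit quaternion [w, x, y, z].
In Python, from rig import bot gives the robot as it stands. Calls block until the motion is done:
- bot.move_to(position, orientation): joint-space move of the TCP to a pose.
- bot.servo_line(position, attitude=None, speed=150, until_force=None): straight line of the TCP; attitude=None keeps the orientation; speed is the mean speed in mm/s. With until_force (N) it stops when the force on the tool has changed by that much, and returns True; else False.
- bot.move_joints(angles): joint-space move.
- bot.move_gripper(opening, grip_force=None): finger opening in mm; grip_force is the grip in N (None keeps the last); returns when the fingers have stopped.
- bot.dwell(seconds).
- bot.ik(position, orientation): joint angles nearest the present ones, or None.
- bot.read_state(): the state.
- bot.read_camera(name): name is "scene" or "top"; returns a dict with "image" (420x560x3 uint8, blue, green, red), "depth" (420x560 float32, mm along the optical axis (not along the pixel's ray), 0 where there is no reading), "fovy" (degrees; the focal length in pixels is half the picture's height over the tangent of half this angle, whatever the lens; pixels are square), "cx", "cy" (the principal point, pixels), "eye" and "attitude" of the camera in the world. Camera axes: x right, y down, z forward; pixel columns grow to the right and rows downward; lengths in mm; the calibration is good to about 2 mm. A picture is of the moment at which its call begins.
A pose or a line that the arm cannot do raises bot.MotionError and nothing moves.
- bot.finish_job(): hands the job in; it is judged then, once.
The state is a dict: "clock": time; "joint_positions": joint angles; "qvel": joint speeds; "effort": joint torques, N m; "ee_pos": TCP position; "tool_rot": TCP orientation; "ft_force": force on the tool from outside, world axes, zero at the start; "moment": the same for the moment, N m; "grip_width": finger opening in mm; "grip_force": force on a finger pad.
Only numpy, scipy, OpenCV 4.12 (cv2) and the standard library are available. Lean on these libraries where they do the work, as an engineer would, in place of code of your own. Each camera call takes 0.05 s, during which the arm holds its last target. There are 200 camera calls.

## Working session

There is one attempt and no reset: what is moved stays moved. The work goes in short steps, each a Python script; the robot and the scene stay as the last script left them, time stands still between calls to the robot, and variables do not carry over. Pictures are saved under pics/ and viewed, at most 10 in all, crops included, and the job is handed in when it is done.

```bash
mkdir -p pics; ls; cat > h.py <<'E'
import numpy as np, cv2
from scipy.spatial.transform import Rotation as R
from rig import bot
def rot(q): return R.from_quat([q[1],q[2],q[3],q[0]]).as_matrix()
def cloud(c):
    h,w=c["depth"].shape; f=h/2/np.tan(np.radians(c["fovy"])/2)
    u,v=np.meshgrid(np.arange(w),np.arange(h)); d=c["depth"]
    P=np.stack([(u-c["cx"])/f*d,(v-c["cy"])/f*d,d],-1)
    A=np.array(c["attitude"]); A=rot(A) if A.size==4 else A
    return P@A.T+np.array(c["eye"])
E
python3 - <<'E'
from h import *
ims=[]
for n in("scene","top"):
    c=bot.read_camera(n); np.savez(n+".npz",**c); cv2.imwrite(f"pics/{n}.png",c["image"])
    print(n,c["fovy"],c["cx"],c["cy"],c["eye"],c["attitude"],(c["depth"]==0).mean())
E
```

```text
pics
scene 55.30677614651983 273.6334400747018 206.35541921794197 [  76.93809057 -427.66346054  466.65367483] [-0.51451051  0.81279574 -0.22537697  0.15442555] 0.003958333333333334
top 42.838972634610414 284.61747224876746 211.10097193511282 [ 458.84050339  229.02345232 1145.46189782] [ 0.02901249 -0.69804639  0.7153779  -0.01113458] 0.004136904761904762
```

View pics/scene.png

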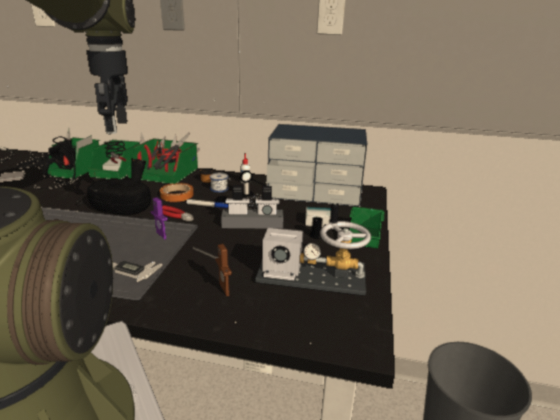

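View pics/top.png

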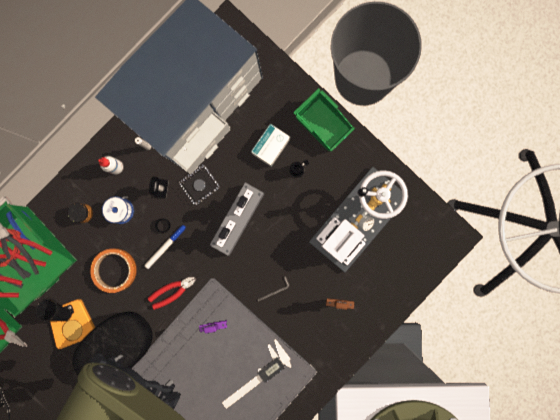

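Candidates in the scene view are rack plate left (237,206), rack plate right (267,207), brown (224,268) and purple (160,215). The last two are look-alikes. A close crop will settle which rack plate has the window.

```bash
python3 - <<'E'
from h import *
s=np.load("scene.npz");t=np.load("top.npz")
a=cv2.resize(s["image"][180:300,210:390],(780,520)[:2] and (720,480),interpolation=cv2.INTER_CUBIC)
cv2.imwrite("pics/c1.png",a)
b=cv2.resize(t["image"][150:280,200:420],(792,468),interpolation=cv2.INTER_CUBIC)
cv2.imwrite("pics/c2.png",b)
P=cloud(t)
for n,(u,v) in dict(rackL=(222,237),rackR=(238,205),cell=(345,255),wheelhub=(382,195),bench=(300,260)).items(): print(n,P[v,u].round(1))
E
```

```text
rackL [470.9 378.  103.9]
rackR [532.5 345.3 105.9]
cell [429.8 138.2  84. ]
wheelhub [544.2  66.1 113.2]
bench [419.1 226.9  -0.9]
```

View pics/c1.png

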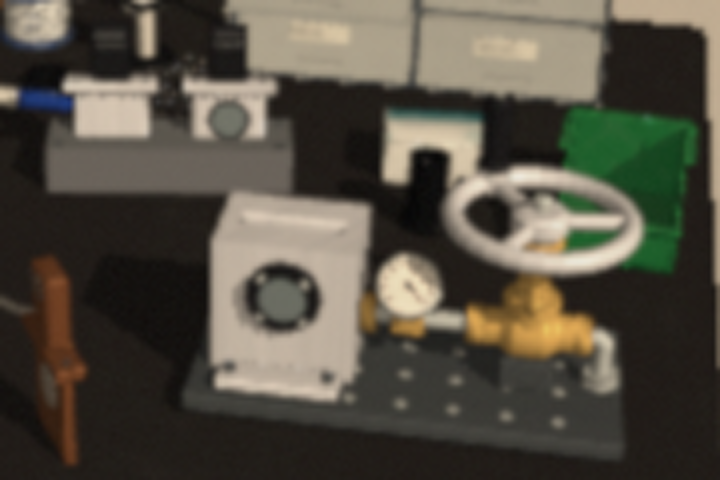

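View pics/c2.png

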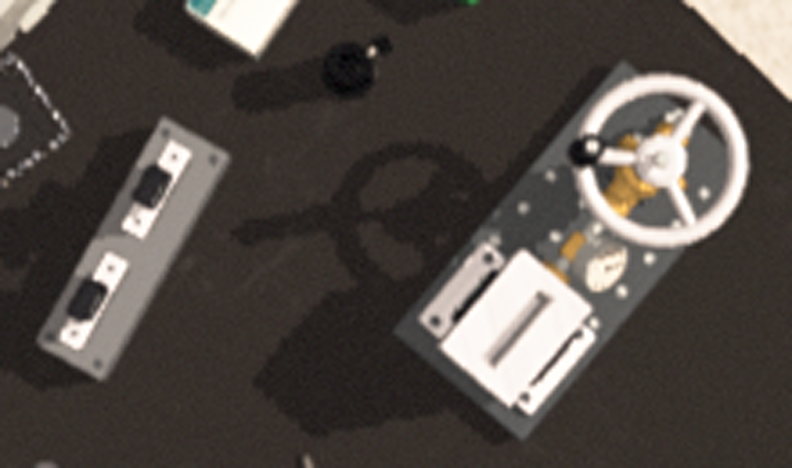

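The windowed plate is the right one in the scene view, at (267,207), with its window at crop (228,120). That is the upper plate in the top view, around (240,202). The slot is at top-view crop (520,327), the wheel hub at (660,160) and the black handle at (587,150). Now I'll measure them.

```bash
cat > meas.py <<'E'
from h import *
def onplane(c,uv,z):
    f=c["depth"].shape[0]/2/np.tan(np.radians(c["fovy"])/2)
    uv=np.asarray(uv,float).reshape(-1,2)
    d=np.c_[(uv[:,0]-c["cx"])/f,(uv[:,1]-c["cy"])/f,np.ones(len(uv))]@rot(c["attitude"]).T
    e=np.array(c["eye"]); return (e+d*((z-e[2])/d[:,2])[:,None])
def blob(m,seed):
    n,l,st,ce=cv2.connectedComponentsWithStats(m.astype(np.uint8)); k=np.argmin(np.hypot(*(ce[1:]-seed).T)+1e3*(st[1:,4]<15))+1
    return l==k,ce[k],st[k]
def rect(c,m,z):
    cs=max(cv2.findContours(m.astype(np.uint8),cv2.RETR_EXTERNAL,cv2.CHAIN_APPROX_NONE)[0],key=len)
    uv=np.argwhere(m)[:,::-1]; p=onplane(c,uv,z)[:,:2]
    (x,y),(w,h),a=cv2.minAreaRect(p.astype(np.float32)); _,V=np.linalg.eigh(np.cov(p.T))
    return p.mean(0).round(1),(round(x,1),round(y,1)),(round(w,1),round(h,1)),round(a,1),round(np.degrees(np.arctan2(V[1,1],V[0,1]))%180,1),len(p)
E
python3 - <<'E'
from meas import *
t=np.load("top.npz"); g=t["image"].max(2).astype(int); P=cloud(t); Z=P[...,2]
U,V=np.meshgrid(np.arange(560),np.arange(420))
box=lambda u0,v0,u1,v1:(U>=u0)&(U<u1)&(V>=v0)&(V<v1)
for s in((241,202),(224,232)):
    m,_,_=blob((g<70)&(Z>85)&box(208,185,266,258),s); print("grip",rect(t,m,104))
m=(Z>22)&(Z<38)&box(200,170,275,265); print("rack",rect(t,m,30))
m=(Z>78)&(Z<92)&box(315,210,372,270); m=cv2.morphologyEx(m.astype(np.uint8),cv2.MORPH_CLOSE,np.ones((7,7)))>0; print("celltop",rect(t,m,86))
core=cv2.erode(m.astype(np.uint8),np.ones((7,7)))>0
print("levels",np.percentile(g[core],[2,10,20,50,90]))
for th in(150,180):
    s,ce,_=blob((g<th)&core,(344,241)); print("slot",th,rect(t,s,86))
# wheel rim
m=(Z>98)&(Z<115)&box(355,165,412,222)
uv=np.argwhere(m)[:,::-1]; p=onplane(t,uv,104)[:,:2]
(x,y),r=cv2.minEnclosingCircle(p.astype(np.float32)); print("wheel enc",x,y,r)
c=np.array([x,y])
from scipy.optimize import least_squares
for _ in range(5):
    q=p[np.abs(np.hypot(*(p-c).T)-42)<9]; c=least_squares(lambda v:np.hypot(*(q-v[:2]).T)-v[2],[*c,43],loss="soft_l1").x; rr=c[2];c=c[:2]
print("wheel fit",c,rr,len(q))
m,_,_=blob((g<80)&(Z>125)&box(350,175,378,205),(363,192)); print("handle top",rect(t,m,149), np.median(Z[m]))
E
```

```text
grip (array([540.5, 339.3]), (539.9, 339.1), (12.5, 21.1), 57.9, np.float64(144.5), 64)
grip (array([479.2, 375.6]), (479.2, 375.6), (13.2, 23.1), 50.1, np.float64(142.5), 67)
rack (array([507.8, 356. ]), (523.0, 381.7), (100.4, 149.8), 59.2, np.float64(149.3), 1089)
celltop (array([459.8, 139.6]), (469.7, 132.2), (59.1, 102.0), 49.8, np.float64(132.6), 1026)
levels [124.  169.6 219.2 252.  253. ]
slot 150 (array([457.5, 139.3]), (457.4, 139.5), (5.1, 45.0), 52.2, np.float64(139.6), 36)
slot 180 (array([458.2, 139. ]), (457.8, 140.9), (7.0, 46.8), 49.2, np.float64(140.1), 57)
wheel enc 545.43505859375 65.09109497070312 48.259395599365234
wheel fit [545.6462253  63.8073023] 42.08168448056936 676
handle top (array([547.3, 109.3]), (547.8, 108.6), (13.1, 10.6), 43.1, np.float64(38.5), 33) 146.76328758297336
```

```bash
python3 - <<'E'
from meas import *
U,V=np.meshgrid(np.arange(560),np.arange(420))
box=lambda u0,v0,u1,v1:(U>=u0)&(U<u1)&(V>=v0)&(V<v1)
def ext(c,m,z,ang):
    p=onplane(c,np.argwhere(m)[:,::-1],z)[:,:2]; a=np.radians(ang); B=np.array([[np.cos(a),np.sin(a)],[-np.sin(a),np.cos(a)]])
    q=p@B.T; lo,hi=np.percentile(q,[1,99],axis=0); return (B.T@((lo+hi)/2)).round(1),(hi-lo).round(1),m.sum()
t=np.load("top.npz"); g=t["image"].max(2).astype(int); P=cloud(t); Z=P[...,2]
for s in((241,202),(224,232)):
    m=(g>170)&(Z>50)&box(208,185,266,258)&(np.hypot(U-s[0],V-s[1])<19); print("collar",ext(t,m,66,149.4))
m=(np.abs(Z-30)<6)&box(205,175,270,262); m,_,_=blob(m,(237,220)); print("rack",ext(t,m,30,149.4))
m=(g>200)&(Z>76)&(Z<96)&box(315,210,372,270); m,_,_=blob(m,(344,241)); print("cell",ext(t,m,86,139.7))
s=np.load("scene.npz"); g=s["image"].max(2).astype(int); P=cloud(s); Z=P[...,2]; 
m=(np.abs(Z-86)<4)&box(258,225,306,245); print("scene celltop z",ext(s,m,86,139.7))
k=(P[...,1]>0)
m=(np.abs(Z-86)<8)&box(262,226,304,244); print(np.percentile(g[m],[5,25,50,75,95]))
sub=cv2.resize(s["image"][195:245,225:310],(765,450),interpolation=cv2.INTER_CUBIC); cv2.imwrite("pics/c3.png",sub)
m=(g<75)&(Z>66)&(Z<120)&box(258,180,276,203); print("scene grip cloud",np.median(P[m],0),m.sum())
h=(g<60)&(Z>112)&(Z<160)&box(305,210,328,240); print("scene handle",P[h].mean(0),np.percentile(P[h],[5,95],axis=0).round(1),h.sum())
E
```

```text
collar (array([539.9, 339.6]), array([55. , 13.9]), np.int64(123))
collar (array([478.3, 376.3]), array([54.6, 13.8]), np.int64(121))
rack (array([508.9, 358.1]), array([147.8,  44. ]), np.int64(1074))
cell (array([457.9, 141.9]), array([68.4, 49.5]), np.int64(793))
scene celltop z (array([455.1, 138. ]), array([68.6, 55.6]), np.int64(484))
[158. 178. 182. 191. 210.]
scene grip cloud [535.00936804 335.38330488  86.98162962] 126<stdin>:18: RuntimeWarning: Mean of empty slice.
  ret = um.true_divide(
Traceback (most recent call last):
IndexError: index -1 is out of bounds for axis 0 with size 0
```

View pics/c3.png

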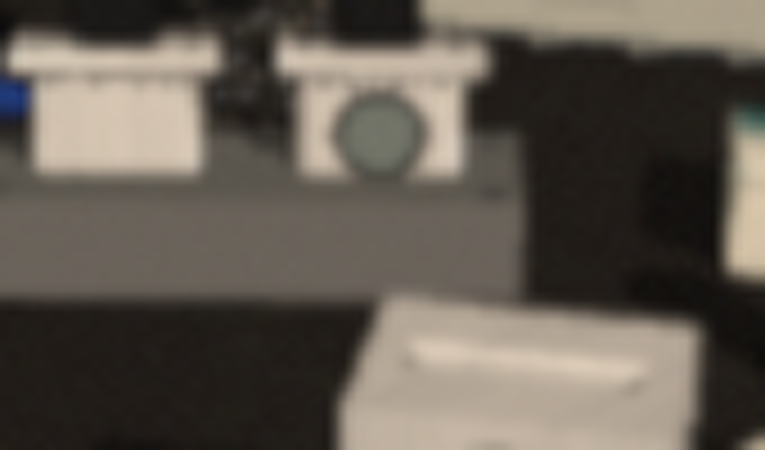

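The crop confirms it: the right plate, at crop (380,130), has the window and the left one is plain. I'll grasp the right one.

```bash
cat >> h.py <<'E'
def Q(close_deg):  # tool down, y axis (closing) at this world angle
    a=np.radians(close_deg); y=np.array([np.cos(a),np.sin(a),0]); z=np.array([0,0,-1.]); x=np.cross(y,z)
    q=R.from_matrix(np.c_[x,y,z]).as_quat(); return np.r_[q[3],q[:3]]
def st(tag=""):
    s=bot.read_state(); print(tag,"t%.2f"%s["clock"],np.round(s["ee_pos"],1),"F",np.round(s["ft_force"],1),"M",np.round(s["moment"],2),"w%.1f g%.1f"%(s["grip_width"],s["grip_force"]),"q6 %.2f"%s["joint_positions"][5]); return s
E
python3 - <<'E'
from meas import *
s=np.load("scene.npz"); print("slot scene ends",onplane(s,[(270,233.3),(297.2,236.1)],86).round(1), onplane(s,[(283.6,234.8)],86).round(1))
for a in(59.4,239.4):
    j=bot.ik([540,339.7,200],Q(a)); print(a,j)
    j=bot.ik([458,140,200],Q(a-9.7)); print(a,j)
a=min((59.4,239.4),key=lambda a:abs(bot.ik([540,339.7,200],Q(a))[5]) if bot.ik([540,339.7,200],Q(a)) is not None else 9)
open("ang","w").write(str(a)); st("start")
bot.move_to([540,339.7,170],Q(a)); bot.servo_line([540,339.7,89],speed=120); st("down")
bot.move_gripper(0,30); st("closed")
E
```

```text
slot scene ends [[439.8 159.7  86. ]
 [479.9 123.9  86. ]] [[459.7 141.4  86. ]]
59.4 [ 5.04121959e-01  5.36891098e-01  1.30660836e+00 -4.44089210e-16
  1.29809319e+00 -5.32603617e-01]
59.4 [ 2.20160153e-01  1.92553680e-01  1.77779891e+00 -4.44089210e-16
  1.17124006e+00 -6.47268485e-01]
239.4 None
239.4 [ 2.20160153e-01  1.92553680e-01  1.77779891e+00 -4.44089210e-16
  1.17124006e+00  2.49432417e+00]
start t0.10 [245.5 492.  249.8] F [ 0.3  0.7 -0.5] M [ 0.02 -0.   -0.05] w85.3 g0.0 q6 -0.07
down t2.21 [540.3 340.   89.9] F [-0.2 -0.3  0.3] M [-0.01 -0.04  0.03] w85.5 g0.0 q6 -0.53
closed t2.87 [540.1 339.7  89.2] F [-0.8  0.7  2.3] M [ 0.02 -0.04  0.05] w11.7 g32.7 q6 -0.53
```

```bash
python3 - <<'E'
from h import *
bot.servo_line([540,339.7,205],speed=120); st("lift")
q=Q(59.4-9.7)
bot.move_to([458.6,140.4,190],q); bot.servo_line([458.6,140.4,168],speed=80); bot.dwell(.2); st("hover")
c=bot.read_camera("scene"); cv2.imwrite("pics/hover.png",cv2.resize(c["image"][150:290,220:400],(720,560),interpolation=cv2.INTER_CUBIC))
hit=bot.servo_line([458.6,140.4,150],speed=30,until_force=6); print(hit); st("enter")
E
```

```text
lift t3.98 [539.7 339.5 204. ] F [ 0.5  0.3 -1. ] M [ 0.05  0.   -0.01] w11.6 g32.3 q6 -0.53
hover t5.47 [458.8 140.5 168.4] F [-0.3 -0.4 -1.2] M [-0.02 -0.06 -0.04] w11.7 g32.3 q6 -0.65
False
enter t6.28 [458.7 140.4 150.1] F [ 0.3  0.  -0.7] M [0.   0.01 0.03] w11.6 g32.2 q6 -0.65
```

View pics/hover.png

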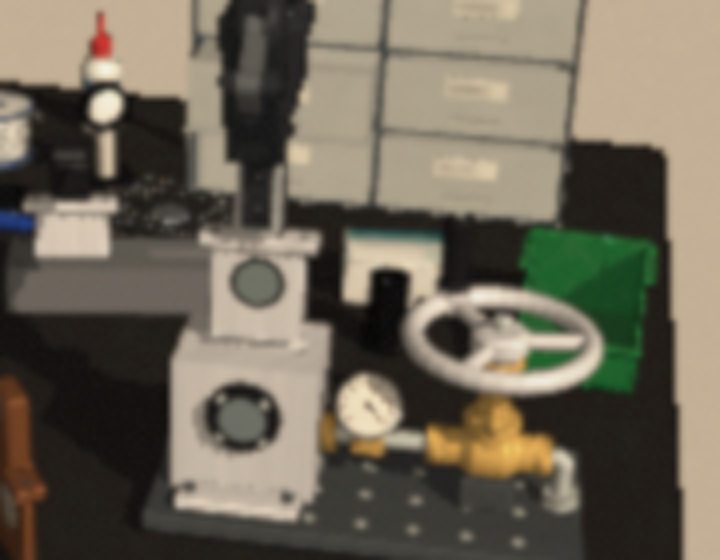

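The windowed plate hangs right above the slot, at (258,285) over (245,345), and it entered without force. Next I'll seat it.

```bash
python3 - <<'E'
from h import *
hit=bot.servo_line([458.6,140.4,112],speed=40,until_force=8); print(hit); s=st("seat")
bot.move_gripper(30); st("open")
z=s["ee_pos"][2]
bot.servo_line([458.6,140.4,205],speed=120); bot.dwell(.1)
for n in("scene","top"):
    c=bot.read_camera(n); np.savez(n+"2.npz",**c)
    k=c["image"][190:280,225:345] if n=="scene" else c["image"][160:280,290:420]
    cv2.imwrite(f"pics/s_{n}.png",cv2.resize(k,None,fx=5,fy=5,interpolation=cv2.INTER_CUBIC))
st("up")
E
```

```text
True
seat t7.09 [458.6 140.5 115. ] F [0.7 0.5 5.3] M [ 0.07  0.02 -0.02] w11.6 g33.2 q6 -0.65
open t7.41 [458.1 140.3 114.5] F [-0.4 -1.4  0.9] M [0.04 0.04 0.01] w30.1 g0.0 q6 -0.65
up t8.51 [458.4 140.3 204.4] F [-0.1  0.4  0.4] M [ 0.01 -0.02 -0.02] w30.0 g0.0 q6 -0.65
```

View pics/s_scene.png

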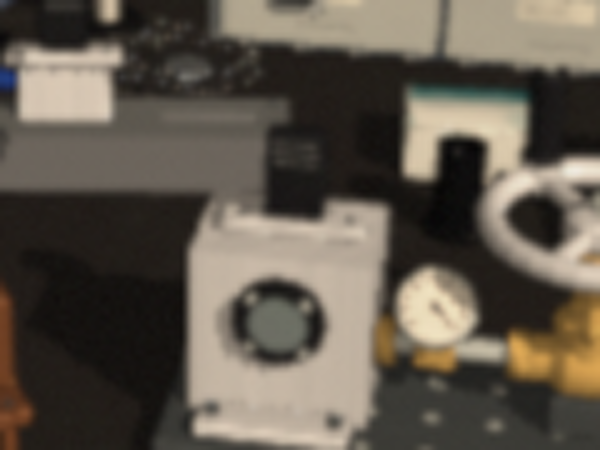

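The plate is seated flat at TCP z 115, which is the expected height, and it has been released. The handle is at crop (462,165). Next I'll locate it in both views.

```bash
python3 - <<'E'
from meas import *
for n in("scene2","top2"):
    c=np.load(n+".npz"); P=cloud(c); g=c["image"].max(2)
    m=(np.hypot(P[...,0]-547,P[...,1]-106)<16)&(P[...,2]>116)&(P[...,2]<156)&(g<90)
    p=P[m]; print(n,m.sum(),p.mean(0).round(1),np.percentile(p,[2,50,98],axis=0).round(1).tolist())
    # sleeve axis by circle fit r=7.5 with visible-side points
    from scipy.optimize import least_squares
    q=p[(p[:,2]>118)&(p[:,2]<144)] ; e=np.array(c["eye"])[:2]; d=(p.mean(0)[:2]-e); d/=np.linalg.norm(d)
    if len(q)>8: print(least_squares(lambda v:np.hypot(*(q[:,:2]-v).T)-7.5,q[:,:2].mean(0)+5*d,loss="soft_l1").x.round(1), d.round(2),len(q))
    tp=p[p[:,2]>145.5]; print("top pts",len(tp),tp.mean(0).round(1) if len(tp) else "")
    uv=np.argwhere(m)[:,::-1]; print("mid ray z134",onplane(c,[uv.mean(0)],131).round(1))
    for lo,hi in((98,113),):
        w=(P[...,2]>lo)&(P[...,2]<hi)&(np.hypot(P[...,0]-546,P[...,1]-64)<56)&(g>120)
        p=P[w][:,:2]; p=p[np.hypot(*(p-[546,64]).T)>33]
        f=least_squares(lambda v:np.hypot(*(p-v[:2]).T)-v[2],[546,64,43],loss="soft_l1"); print("rim",f.x.round(1),len(p))
E
```

```text
scene2 114 [547.1 100.2 133.6] [[542.0, 96.4, 116.7], [546.0, 99.6, 134.0], [555.5, 107.2, 147.8]]
[550.4 104.8] [0.67 0.75] 87
top pts 15 [547.6 101.8 147. ]
mid ray z134 [[550.8 104.5 131. ]]
rim [543.5  59.5  41.7] 506
top2 39 [548.2 107.8 142.4] [[543.0, 99.0, 122.6], [547.9, 108.6, 146.3], [555.1, 112.2, 150.7]]
[550.3 104.7] [ 0.59 -0.8 ] 14
top pts 23 [548.9 106.4 148.2]
mid ray z134 [[549.2 106.4 131. ]]
rim [545.7  63.8  41.8] 432
```

```bash
cat > turn.py <<'E'
from h import *
import json
Rr=42.0
def pose(c,th,z): return [c[0]+Rr*np.cos(th),c[1]+Rr*np.sin(th),z]
def polar(c):
    s=bot.read_state(); d=np.array(s["ee_pos"][:2])-c; th=np.arctan2(d[1],d[0]); F=np.array(s["ft_force"])
    return th,np.hypot(*d),F[0]*np.cos(th)+F[1]*np.sin(th),-F[0]*np.sin(th)+F[1]*np.cos(th),F[2],s["clock"]
E
python3 - <<'E'
from turn import *
for a in(0,180,-30,30): 
    j=bot.ik([548,105.5,136],Q(a)); print(a,None if j is None else round(j[5],2))
q=Q(0)
bot.move_gripper(46); bot.move_to([549.5,105.5,220],q)
bot.servo_line([549.5,105.5,136],speed=100,until_force=10); st("down")
bot.move_gripper(0,40); bot.dwell(.2); st("grip")
c=np.array([547.,64.0]); p=np.array(bot.read_state()["ee_pos"][:2])
th0=np.arctan2(*(p-c)[::-1]); c=p-Rr*np.array([np.cos(th0),np.sin(th0)]); print("c",c,th0)
for k in range(1,7):
    h=bot.servo_line(pose(c,th0-k*np.radians(15),136),speed=60,until_force=20); print(h,np.round(polar(c),2))
    if h: break
json.dump(dict(c=list(c),th0=th0),open("w.json","w"))
E
```

```text
0 0.12
180 None
-30 0.65
30 -0.4
down t10.57 [549.8 105.6 136.7] F [-0.3  0.3  0.9] M [-0.05 -0.07  0.  ] w45.9 g0.0 q6 0.12
grip t11.15 [549.7 105.6 136.6] F [-1.   0.9  5.6] M [0.06 0.17 0.02] w13.8 g39.0 q6 0.12
c [546.97725773  63.65614395] 1.5047535900615345
False [ 1.22 41.86 -1.8  -2.39  4.03 11.48]
False [ 0.96 41.73 -4.34 -2.92  5.56 11.82]
False [ 0.7  41.62 -5.13 -3.    6.92 12.15]
False [ 0.44 41.52 -7.63 -2.27  8.11 12.48]
False [ 0.18 41.47 -9.16 -3.74  8.85 12.82]
False [-0.08 41.46 -9.01 -2.78  9.83 13.15]
```

```bash
python3 - <<'E'
from turn import *
st()
ks=[]
for n in("scene","top"):
    c=bot.read_camera(n); np.savez(n+"3.npz",**c)
    k=c["image"][170:265,300:390] if n=="scene" else c["image"][155:250,340:430]
    ks.append(cv2.resize(k,(396,418),interpolation=cv2.INTER_CUBIC))
cv2.imwrite("pics/w1.png",np.hstack(ks))
E
```

```text
t13.15 [588.3  60.5 136.5] F [-9.2 -2.1  9.8] M [-0.32  1.45 -0.04] w14.0 g39.9 q6 0.04
```

View pics/w1.png

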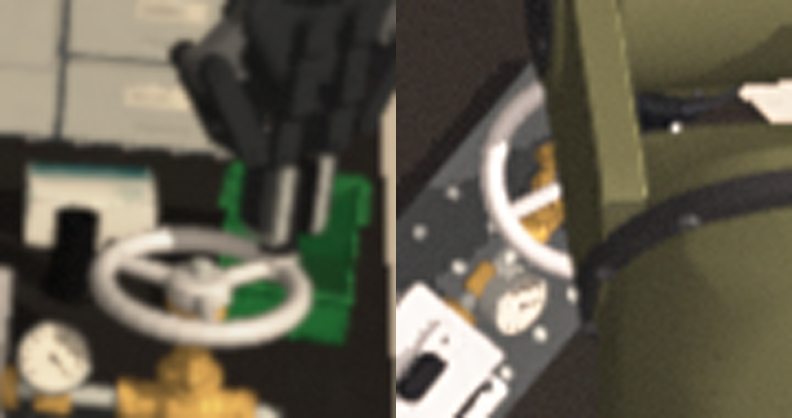

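The left half shows the handle gripped at (270,220) and the wheel turning with it. The separate black post at (72,240) is a bystander. The radial force says the true axis is about 1.2 mm less in x, which agrees with the rim fit. I'll shift the centre and carry on shutting.

```bash
python3 - <<'E'
from turn import *
w=json.load(open("w.json")); c=np.array([545.8,63.7]); th=polar(c)[0]; print(th)
base=None; tot=0
for k in range(1,34):
    h=bot.servo_line(pose(c,th-k*np.radians(15),136),speed=60,until_force=18); r=np.array(polar(c)); print(k,h,r.round(2))
    if h or r[3]>14 or abs(r[2])>25 : break
json.dump(dict(c=list(c),th0=w["th0"],th1=th,k=k),open("w.json","w")); st()
E
```

```text
-0.07277871707278757
1 False [-0.35 42.35  0.89 -2.11  7.94 13.59]
2 False [-0.61 42.33 -0.75 -3.05  7.49 13.92]
3 False [-0.87 42.26  0.23 -3.46  8.18 14.26]
4 False [-1.13 42.2  -0.96 -2.24  9.02 14.59]
5 False [-1.39 42.12 -0.69 -3.78  8.55 14.92]
6 False [-1.65 42.03 -1.13 -2.83  9.22 15.26]
7 False [-1.91 41.95 -0.74 -1.59  8.85 15.59]
8 False [-2.17 41.9  -2.1  -2.2   8.39 15.92]
9 False [-2.44 41.82 -2.84 -1.46  8.25 16.26]
10 False [-2.7  41.77 -2.7  -3.49  7.44 16.59]
11 False [-2.96 41.74 -1.97 -2.73  7.03 16.92]
12 False [ 3.06 41.72 -1.87 -3.07  6.2  17.26]
13 False [ 2.8  41.72 -1.06 -3.1   6.44 17.59]
14 False [ 2.54 41.76 -0.41 -3.17  6.94 17.92]
15 False [ 2.27 41.81 -0.72 -2.98  6.71 18.26]
16 False [ 2.01 41.84  0.64 -3.43  6.61 18.59]
17 False [ 1.75 41.94  2.7  -2.88  6.23 18.92]
18 False [ 1.49 42.    1.99 -2.83  6.22 19.26]
19 False [ 1.22 42.08  1.98 -2.75  4.87 19.59]
20 False [ 0.96 42.15  2.56 -3.02  5.3  19.92]
21 True [ 0.81 41.93 -3.99  9.53 10.53 20.15]
 t20.15 [574.6  94.2 136.6] F [-9.7  3.6 10.5] M [ 0.44  1.6  -0.02] w13.6 g40.6 q6 0.10
```

The stop came after 6.98 rad, inside the stated range. I'll press it shut a little harder, note the angle, then open two turns.

```bash
python3 - <<'E'
from turn import *
w=json.load(open("w.json")); c=np.array(w["c"])
bot.dwell(.2); r=np.array(polar(c)); print("held",r.round(3)); th=r[0]
for k in range(1,7):
    bot.servo_line(pose(c,th-k*.012,136),speed=20); bot.dwell(.1); r=np.array(polar(c)); print(r.round(3))
    if r[3]>20: break
w["press"]=list(r); json.dump(w,open("w.json","w")); st()
E
```

```text
held [ 0.814 41.91  -4.999  8.829  9.023 20.35 ]
[ 0.816 41.846 -0.839  6.64  11.162 20.7  ]
[ 0.814 41.817 -2.506 10.137 12.829 21.05 ]
[ 0.812 41.843 -2.582 12.49  13.653 21.4  ]
[ 0.809 41.84  -2.655 16.443 14.825 21.75 ]
[ 0.806 41.866 -3.51  21.407 16.022 22.1  ]
 t22.10 [574.8  93.9 136.5] F [-17.9  12.3  16. ] M [ 1.79  2.62 -0.02] w13.6 g41.3 q6 0.09
```

```bash
python3 - <<'E'
from turn import *
w=json.load(open("w.json")); c=np.array(w["c"]); t0=0.82
for k in range(1,49):
    h=bot.servo_line(pose(c,t0+k*np.radians(15),136),speed=60,until_force=25); r=np.array(polar(c))
    if k%4==0 or h: print(k,h,r.round(2))
    if h: break
bot.dwell(.4); print(np.round(polar(c),3)); st()
E
```

```text
1 True [ 9.100e-01  4.167e+01 -2.000e-02  3.790e+00  3.930e+00  2.231e+01]
[ 0.889 41.731 -2.147  3.691  5.47  22.708]
 t22.71 [572.1  96.1 136.7] F [-4.2  0.7  5.5] M [ 0.02  0.52 -0.01] w13.4 g40.2 q6 0.10
```

That trip was only the press unloading. I'll continue.

```bash
python3 - <<'E'
from turn import *
w=json.load(open("w.json")); c=np.array(w["c"]); t0=0.82
for k in range(1,49):
    h=bot.servo_line(pose(c,t0+k*np.radians(15),136),speed=60,until_force=25); r=np.array(polar(c))
    if k%4==0 or h: print(k,h,r.round(2))
    if h: break
bot.dwell(.4); print(np.round(polar(c),3)); st()
E
```

```text
4 False [ 1.86 41.22 -3.01  3.09  9.94 23.99]
8 False [ 2.93 41.37  1.15  3.26  9.65 25.32]
12 False [-2.29 42.22  3.83  2.83  8.5  26.66]
16 False [-1.25 42.86  2.65  3.35  6.53 27.99]
20 False [-0.22 42.65  0.65  3.19  8.26 29.32]
24 False [ 0.81 41.85 -4.28  2.42 11.17 30.66]
28 False [ 1.86 41.21 -1.85  2.9   9.51 31.99]
32 False [ 2.93 41.37  2.24  3.07  9.9  33.33]
36 False [-2.29 42.23  4.28  2.84  8.48 34.66]
40 False [-1.25 42.88  2.05  2.81  6.9  35.99]
44 False [-0.22 42.64  0.1   2.28  7.29 37.33]
48 False [ 0.81 41.86 -3.31  1.59 10.45 38.66]
[ 0.81  41.875 -3.942  3.098 10.94  39.058]
 t39.06 [574.7  94.  136.6] F [-5.  -0.7 10.9] M [-0.27  0.67  0.04] w13.8 g40.8 q6 0.10
```

The hand is back at the shut position to within about 0.01 rad after two full turns. It still holds the handle with about 41 N of grip and little other load, so I'm handing in.

```bash
python3 - <<'E'
from h import *
print(bot.finish_job())
E
```

```text
the job is handed in; nothing more can be done
None
```

I seated the windowed plate in the purge cell and let go of it, shut the valve on its stop, opened it two full turns (within about 0.01 rad by my estimate), and handed the job in at about 39 s with the gripper holding the handle; I didn't take a final picture, and no verdict came back.

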